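Flip a coaster white side up onto the drinks board with a spatula

TASK

The round coaster lies wrong way up (cork side up) on the desk beside the wooden drinks board. Take the spatula by its handle and turn the coaster over with its blade, without tossing it or touching it with the gripper, so that it lies flat, white side up and wholly on the board; then lay the spatula down flat on the desk, clear of the board, and let go. Leave the other things on the desk where they are.

Things in the scene. Friction and masses are not known exactly. Their poses are not given: they have to be found in the camera images.
- coaster: loose round coaster, 96 mm across, 12 mm thick, about 150 g: a cork disc (4 mm, square rim) glued to a white tile (8 mm) whose face has a bevelled edge (bevel 10 mm wide, 3.5 mm high), under which a thin blade can slip when the white face is down. Origin: centre of the white face (on the desk at the start). z axis: from white face to cork (up at the start, down once flipped)
- board: fixed light wooden board with a brass ring drawn on it, lying on the desk: 180 (x) x 200 (y) x 14 mm high, origin centre of its underside. The coaster starts on the desk, 10 to 40 mm away from the board's edge on its -x side. That edge is a firm stop: pushed along the board's +x the coaster butts against it, and raised on it the coaster tips over onto the board
- spatula_grip (a point): centre of the spatula's dark wooden handle, which runs level along x above the blade: 100 mm long, 20 mm wide (y), 24 mm high, on two 12 mm thick steel posts at x = -34 and +26 mm. Axes: x along the blade to its front edge, z up from the blade. The underside of the blade is 56 mm below this point, the front edge 85 mm ahead of it
- spatula: the loose spatula, 200 g, standing on its steel blade at the start. Blade 140 mm long (x, from -55 to +85 mm), 64 mm wide (y), 2 mm thick. Origin: underside of the blade, 56 mm straight below the handle's centre; same axes as the handle point
- pen_pot: bystander: dark round pen pot with pens, 78 x 88 x 147 mm, origin centre of its underside; do not move it
- stapler: bystander: black stapler, 36 x 132 x 47 mm, origin centre of its underside; do not move it
- notebook: bystander: the nearer of two green pocket notebooks, 141 x 91 x 14 mm, origin centre of its underside; do not move it
- clip_tin: bystander: round clip tin at the back of the desk, 68 mm across, 30 mm high, origin centre of its underside; do not move it
- magnifier: bystander: magnifying glass, 81 x 172 x 13 mm, origin middle of its length at desk height; do not move it
Not all that is in view belongs to the job. Of the things that look like the coaster, the middle-sized one is meant. Several things look just like the spatula: the one meant starts farthest to the robot's right.

How it is judged:
By the outcome, as a careful person would: the job done as asked, in the order asked, and still so for the second after the job is handed in, with the robot touching nothing.
It also fails if it takes over 66 s, if anything falls off the work surface, if the arm or the gripper's body presses on something with over 40 N, if the wrist force passes 120 N, or if a joint passes its speed limit or range.

ROBOT

A 6-joint arm with a two-finger parallel gripper is mounted at the origin on a cart in front of the work surface, level with it; the furniture and walls round the work are solid. World frame = base frame: x ahead of the robot, y to its left, z up, the work surface at z = 0. Lengths are in mm, angles in rad, forces in N, time in s.
With the tool pointing down it reaches from about 275 to 850 mm from the base axis. Payload 19 kg.
Tool frame: the origin (TCP) lies on the centre line of the jaws, within the pads' length; the fingertips stand 22 mm ahead of it and the grasp point (between the pads) lies 3 mm ahead of it; z points along the fingers, y is the direction in which the jaws open and shut (so a half turn about z gives the same grasp; the last joint's range is limited). The gripper opens to 85 mm and grips with 20 to 120 N. Pads are 22 mm wide; open, the fingers measure 114 mm over their backs; the gripper's body (76 mm by 85 mm) begins 54 mm behind the grasp point. The pads swing forward as they close: fully open they stand 13 mm farther back than shut.
Start: joints at [-1.374, 0.15, 1.437, -0, 1.554, -0.134], TCP at [186.734, -543.805, 253.267] pointing down, gripper open.
Joint ranges: [-2.8, 2.8], [-0.68, 2.1], [0.12, 2.68], [-1.39, 4.53], [0.16, 2.79], [-2.81, 2.81]. Speed limits (rad/s): [1.89, 1.89, 2.22, 3.01, 3.01, 3.01].

INTERFACE

Orientations are given as a unit quaternion [x, y, z, w].
In Python, from rig import r gives the robot as it stands. The module is installed in compiled form; this text tells all that it offers.
- The arm moves only by the tool send_rows, never from a script. Its argument "moves" is a list of rows, each a list of 7 numbers: the shift along the tool's x, y, z in mm, then the turn, a rotation vector about the tool's x, y, z in rad, then the finger opening in mm, from 0 to 85.4. In form: [[x, y, z, ax, ay, az, claw], ...]. A call has exactly 5 rows; each row shifts and turns the commanded pose from where the row before left it, along the tool's axes as they then stand; what a row does not reach is not made up. A row lasts 1/12 s, in which the tool goes at most 41.7 mm and 7.16 degrees, less where a joint would pass 70% of its speed; a pose out of reach is approached as far as the arm can. A call is refused whole if a number of a shift passes 41.7 or a number of a turn 0.125, either way. A call with a gripper value outside its range is refused whole. The fingers move at their own pace and stop on an object; the grip force is fixed at half the most. Time passes only in rows, so rows that do not move let the fingers close, or fill a call up. It gives the time, the measured TCP pose, the force and the opening at its end, in the units of the state.
- r.get_obs(): the state, without advancing time (a new reading comes with each control period).
- r.grab_frame(name): name is "scene" or "top" or "wrist"; returns a dict with "pixels" (384x512x3 uint8, red, green, blue), "camera_matrix" (3x3 intrinsics, pixels), "R" (3x3) and "t" (3): a world point X has camera coordinates R X + t. Camera axes: x right, y down, z forward; pixel columns grow to the right and rows downward; lengths in mm; the calibration is good to about 2 mm. A picture is of the moment at which its call begins. There is no depth.
- r.finish_job(): hands the job in, once; it reports no verdict.
The state is a dict: "time_s": time; "joint_positions": joint angles; "joint_vel": joint speeds; "joint_efforts": joint torques, N m; "tool_pos": TCP position; "ee_rot": TCP orientation; "wrist_force": force on the tool from outside, world axes, zero at the start; "torque": the same for the moment, N m; "grip_width": finger opening in mm.
Only numpy, scipy, OpenCV 4.12 (cv2) and the standard library are available. Lean on these libraries where they do the work, as an engineer would, in place of code of your own. Each camera call takes 0.05 s, during which the arm holds its last target. There are 200 camera calls.

## Working session

There is one attempt and no reset: what is moved stays moved. The work goes in short steps, Python scripts to look and compute and a tool call to move; the robot and the scene stay as the last step left them, time stands still between calls to the robot, and variables do not carry over. Pictures are saved under pics/ and viewed, about 8 in all and at most 12, crops included, and the job is handed in when it is done.

Besides the shell and the picture viewer there is one more tool, called after "Call:" by a JSON object that holds its "op" and its "data", one argument or row to a line. send_rows: Moves the arm, as the interface text tells. Its arguments: {"type":"object","properties":{"moves":{"type":"array"}},"required":["moves"]}

```bash
mkdir -p pics; cat > h.py <<'E'
import numpy as np, cv2
from rig import r
from scipy.spatial.transform import Rotation as Ro
def grab(n,f=None):
    d=r.grab_frame(n)
    if f: cv2.imwrite('pics/'+f,d['pixels'][:,:,::-1]); np.savez('pics/'+f+'.npz',**{k:np.array(v) for k,v in d.items()})
    return d
def ray(d,u,v,z):
    K=np.array(d['camera_matrix']);R=np.array(d['R']);t=np.array(d['t'])
    c=-R.T@t; w=R.T@np.linalg.inv(K)@np.array([u,v,1.]); return c+w*(z-c[2])/w[2]
def proj(d,X):
    p=np.array(d['camera_matrix'])@(np.array(d['R'])@np.array(X)+np.array(d['t'])); return p[:2]/p[2]
E
python3 - <<'E'
from h import *
a=grab('top','top0.png');b=grab('scene','sc0.png')
print(r.get_obs())
for d in(a,b): print(-np.array(d['R']).T@np.array(d['t']),d['camera_matrix'])
im=np.hstack([a['pixels'],b['pixels']])[:,:,::-1]
E
```

```text
{'time_s': 0.1, 'joint_positions': array([-1.37402473e+00,  1.50931772e-01,  1.43794764e+00, -1.58592754e-06,
        1.55381845e+00, -1.34013605e-01]), 'joint_vel': array([-0.00114112, -0.0010071 , -0.00084438,  0.00015455, -0.00036891,
        0.00084702]), 'joint_efforts': array([ 3.33056843e-03, -7.14388776e+01, -5.71791959e+01, -1.25335359e-04,
        7.20859432e-03, -4.31490696e-05]), 'tool_pos': array([ 186.6857084 , -543.63873702,  252.74785491]), 'ee_rot': array([ 9.86353641e-01,  1.64639575e-01, -1.81296970e-05, -5.52304939e-04]), 'wrist_force': array([ 0.46238377,  0.16527786, -0.01491168]), 'torque': array([0.04014502, 0.01154628, 0.03715179]), 'grip_width': 85.54573869559617}
[ 279.24364372 -193.01539685 1559.33360103] [[476.432501     0.         255.86703972]
 [  0.         476.432501   193.41737783]
 [  0.           0.           1.        ]]
[-285.80140854  461.8915824  1028.28783485] [[434.58150547   0.         258.41265802]
 [  0.         434.58150547 188.21724576]
 [  0.           0.           1.        ]]
```

View pics/top0.png

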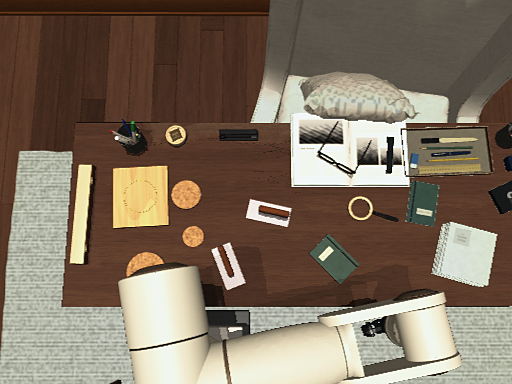

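View pics/sc0.png

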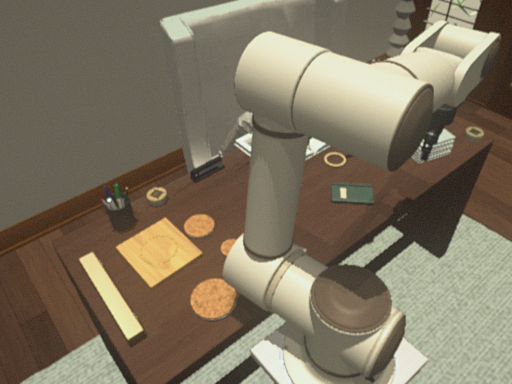

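Top view: the middle-sized cork disc is at about (185,194), beside the board at (140,197). The right-most spatula is at (270,212), with its front edge to the left. I'll measure these three.

```bash
cat > m.py <<'E'
from h import *
def blobs(d,mask,z,box,mina=60):
    u0,v0,u1,v1=box; m=np.zeros(mask.shape,np.uint8); m[v0:v1,u0:u1]=mask[v0:v1,u0:u1]
    cs,_=cv2.findContours(m,cv2.RETR_EXTERNAL,cv2.CHAIN_APPROX_NONE)
    for c in cs:
        if cv2.contourArea(c)<mina: continue
        P=np.array([ray(d,*q,z)[:2] for q in c.reshape(-1,2).astype(float)],np.float32)
        q=cv2.moments(c);ce=ray(d,q['m10']/q['m00'],q['m01']/q['m00'],z)
        rr=cv2.minAreaRect(P); print(' px',np.round([q['m10']/q['m00'],q['m01']/q['m00']],1),'xy',ce[:2].round(1),'rect c',np.round(rr[0],1),'size',np.round(rr[1],1),'ang',round(rr[2],1),'corners',cv2.boxPoints(rr).round(0).tolist())
E
python3 - <<'E'
from m import *
d=grab('top'); p=d['pixels'];hsv=cv2.cvtColor(p,cv2.COLOR_RGB2HSV)
H,S,V=[hsv[...,i].astype(int) for i in range(3)]
for n,(u,v) in dict(board=(120,220),cork=(185,194),blade=(252,210),handle=(270,211),desk=(220,200)).items(): print(n,hsv[v,u])
m=lambda b:(b*255).astype(np.uint8)
print('cork');blobs(d,m((S>110)&(V>130)),12,(169,170,215,260))
print('board');blobs(d,m((S>60)&(V>150)),14,(105,155,170,240),500)
print('blade');blobs(d,m((S<60)&(V>120)),2,(240,190,300,235))
print('handle');blobs(d,m((S>120)&(V>50)&(H<12)),68,(250,198,293,226),20)
q=p[150:290,100:310,::-1]; cv2.imwrite('pics/c0.png',cv2.resize(q,None,fx=3.8,fy=3.8,interpolation=cv2.INTER_CUBIC))
E
```

```text
board [ 20 126 242]
cork [ 15 144 233]
blade [ 11  12 241]
handle [ 10 183 127]
desk [ 10 138  85]
cork
 px [192.6 236. ] xy [434.7  -0.6] rect c [ 4.349e+02 -2.000e-01] size [67.4 65.8] ang 45.7 corners [[388.0, -1.0], [435.0, -47.0], [482.0, 1.0], [435.0, 47.0]]
 px [185.5 194.1] xy [573.3  26.5] rect c [573.9  26.4] size [94.1 95.9] ang 0.1 corners [[527.0, 74.0], [527.0, -22.0], [621.0, -21.0], [621.0, 74.0]]
board
 px [140.  196.3] xy [565.1 175.5] rect c [566.7 174.6] size [199.5 179. ] ang 3.2 corners [[462.0, 258.0], [472.0, 80.0], [671.0, 91.0], [661.0, 270.0]]
blade
 px [265.  213.1] xy [ 511.9 -236.3] rect c [ 513.1 -247.3] size [143.1  64.6] ang 77.4 corners [[466.0, -310.0], [529.0, -324.0], [560.0, -185.0], [497.0, -170.0]]
handle
 px [258.7 223.1] xy [ 470.  -214.6] rect c [ 473.6 -231.1] size [19.  88.2] ang 0.1 corners [[464.0, -187.0], [464.0, -275.0], [483.0, -275.0], [483.0, -187.0]]
 px [273.5 210.7] xy [ 509.8 -261.5] rect c [ 509.7 -261.5] size [95.  18.1] ang 77.4 corners [[491.0, -306.0], [508.0, -310.0], [529.0, -217.0], [511.0, -213.0]]
 px [278.9 201. ] xy [ 541.  -278.7] rect c [ 536.  -258.5] size [ 29.  124.2] ang 0.1 corners [[521.0, -196.0], [522.0, -321.0], [551.0, -321.0], [550.0, -196.0]]
```

View pics/c0.png

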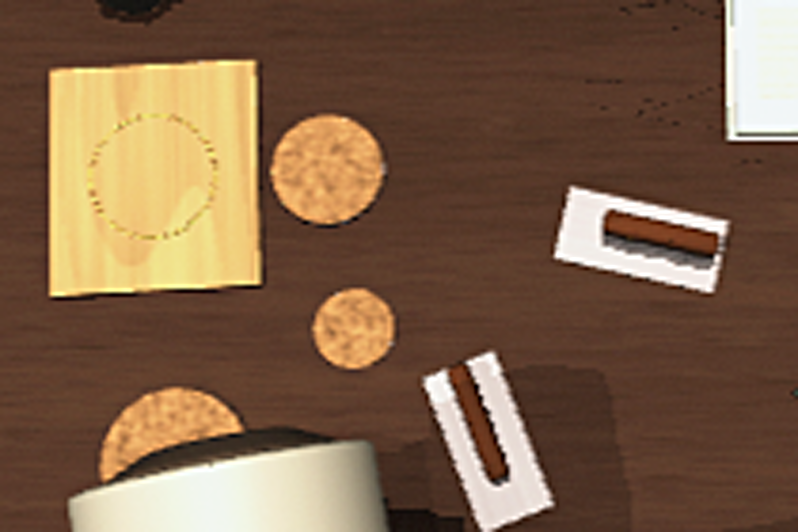

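Everything matches the given sizes: coaster (573.5,26.5), board centre (567,175) with yaw about 93°, and spatula handle (510,-262) with yaw 77.5°. Next is a planning helper, then the approach.

```bash
cat > plan.py <<'E'
from h import *
def RS(yaw,p): return Ro.from_euler('z',yaw,degrees=True)*Ro.from_euler('y',p,degrees=True)
FL=Ro.from_matrix(np.diag([1.,-1,-1]))
def tip(F,yaw,p,g=(-85,0,59)): R=RS(yaw,p); return np.array(F,float)+R.apply(g),R*FL
def plan(wps,start=None):
    """wps: (pos,R,claw,rows); prints rows in calls of 5"""
    o=r.get_obs(); P,R=start or (np.array(o['tool_pos'],float),Ro.from_quat(o['ee_rot'])); rows=[]
    print('start',P.round(1),'t',o['time_s'],'grip',o['grip_width'])
    for pos,Rt,claw,n in wps:
        P0,R0=P,R; rv=(R0.inv()*Rt).as_rotvec()
        for k in range(1,n+1):
            Pk=P0+(np.array(pos)-P0)*k/n; Rk=R0*Ro.from_rotvec(rv*k/n)
            s=np.round(R.inv().apply(Pk-P)*2)/2; a=np.round((R.inv()*Rk).as_rotvec()/.005)*.005
            rows.append([*s.tolist(),*a.round(3).tolist(),claw]); P=P+R.apply(s); R=R*Ro.from_rotvec(a)
        
    for i in range(0,len(rows),5): print(rows[i:i+5])
    print('end',P.round(1),R.as_matrix().round(3).tolist()); return P,R
def st():
    o=r.get_obs();R=Ro.from_quat(o['ee_rot']);S=R*FL
    F=o['tool_pos']-S.apply((-85,0,59)); m=S.as_matrix()
    print('t',round(o['time_s'],2),'tcp',o['tool_pos'].round(1),'tip',F.round(1),'yaw',np.degrees(np.arctan2(m[1,1],-0+m[0,1])).round(1)-90,'pitch',np.degrees(np.arcsin(-m[2,0])).round(1) if m[2,2]>0 else 180-np.degrees(np.arcsin(-m[2,0])).round(1),'roll',np.degrees(np.arcsin(m[2,1])).round(1),'F',o['wrist_force'].round(1),'g',round(o['grip_width'],1),'q',o['joint_positions'].round(2))
E
python3 - <<'E'
from plan import *
R=RS(77.5,0)*FL
plan([((510,-262,150),R,85,13),((510,-262,100),R,85,2)])
E
```

```text
start [ 186.7 -543.7  252.8] t 0.15 grip 85.58610158016441
[[30.5, -12.5, 8.0, -0.0, -0.0, -0.08, 85], [31.5, -10.0, 8.0, -0.0, -0.0, -0.075, 85], [32.0, -7.5, 8.0, -0.0, -0.0, -0.08, 85], [32.5, -5.0, 7.5, -0.0, -0.0, -0.08, 85], [33.0, -2.0, 8.0, -0.0, -0.0, -0.08, 85]]
[[33.0, 0.0, 8.0, -0.0, -0.0, -0.075, 85], [33.0, 3.0, 8.0, -0.0, -0.0, -0.08, 85], [32.5, 5.5, 8.0, -0.0, -0.0, -0.08, 85], [32.0, 8.0, 8.0, -0.0, -0.0, -0.075, 85], [31.5, 10.0, 8.0, -0.0, -0.0, -0.08, 85]]
[[30.0, 13.0, 7.5, -0.0, -0.0, -0.08, 85], [29.5, 15.0, 8.0, -0.0, -0.0, -0.08, 85], [28.0, 17.5, 8.0, -0.0, -0.0, -0.075, 85], [-0.0, 0.0, 25.0, -0.0, -0.0, -0.0, 85], [-0.0, 0.0, 25.0, -0.0, -0.0, -0.0, 85]]
end [ 509.9 -261.8  100. ] [[0.218, 0.976, -0.0], [0.976, -0.218, 0.001], [0.001, -0.0, -1.0]]
```

Call:
{"op": "send_rows", "data": {
  "moves": [
    [30.5,-12.5,8,0,0,-0.08,85],
    [31.5,-10,8,0,0,-0.075,85],
    [32,-7.5,8,0,0,-0.08,85],
    [32.5,-5,7.5,0,0,-0.08,85],
    [33,-2,8,0,0,-0.08,85]
  ]
}}

```text
time_s: 0.57
tool_pos: [311.9, -434.4, 213.3]
ee_rot: [0.934, 0.357, 0.0, -0.0]
wrist_force: [0.4, -0.2, 0.1]
grip_width: 85.1
```

Call:
{"op": "send_rows", "data": {
  "moves": [
    [33,0,8,0,0,-0.075,85],
    [33,3,8,0,0,-0.08,85],
    [32.5,5.5,8,0,0,-0.08,85],
    [32,8,8,0,0,-0.075,85],
    [31.5,10,8,0,0,-0.08,85]
  ]
}}

```text
time_s: 0.98
tool_pos: [436.4, -325.6, 173.3]
ee_rot: [0.847, 0.531, -0.0, -0.0]
wrist_force: [0.1, -0.5, -0.1]
grip_width: 85.0
```

Call:
{"op": "send_rows", "data": {
  "moves": [
    [30,13,7.5,0,0,-0.08,85],
    [29.5,15,8,0,0,-0.08,85],
    [28,17.5,8,0,0,-0.075,85],
    [0,0,25,0,0,0,85],
    [0,0,25,0,0,0,85]
  ]
}}

```text
time_s: 1.4
tool_pos: [511.4, -260.7, 99.9]
ee_rot: [0.779, 0.627, 0.0, 0.001]
wrist_force: [-0.4, 0.3, -1.3]
grip_width: 84.8
```

```bash
python3 - <<'E'
from plan import *
d=grab('wrist','w1.png'); st()
print(proj(d,(509.8,-261.8,68)))
E
```

```text
t 1.45 tcp [ 508.8 -260.1   94.3] tip [ 527.  -176.9   35.5] yaw 77.5 pitch -0.1 roll 0.3 F [-3.   1.1 -7.5] g 85.0 q [-0.61  0.25  1.65  0.    1.25 -0.39]
[247.50294853 248.62294424]
```

View pics/w1.png

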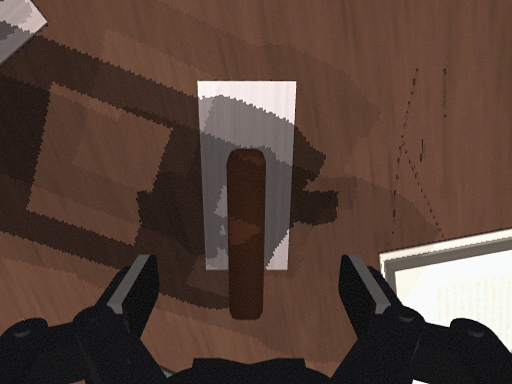

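The wrist view shows the handle centred between the pads (u 246 against a mid-jaw of about 250) and aligned with the tool. I'll descend and grip.

Call:
{"op": "send_rows", "data": {
  "moves": [
    [0,0,12,0,0,0,85],
    [0,0,13,0,0,0,85],
    [0,0,12,0,0,0,85],
    [0,0,4,0,0,0,85],
    [0,0,0,0,0,0,40]
  ]
}}

```text
time_s: 1.87
tool_pos: [509.5, -262.1, 58.7]
ee_rot: [0.781, 0.625, -0.0, -0.001]
wrist_force: [1.0, 0.4, 1.0]
grip_width: 74.9
```

```bash
python3 -c "
from plan import *
st()"
```

```text
t 1.87 tcp [ 509.5 -262.1   58.7] tip [ 5.281e+02 -1.792e+02 -2.000e-01] yaw 77.4 pitch -0.0 roll 0.1 F [1.  0.4 1. ] g 74.9 q [-0.61  0.29  1.68  0.    1.17 -0.39]
```

Call:
{"op": "send_rows", "data": {
  "moves": [
    [0,0,0,0,0,0,10],
    [0,0,0,0,0,0,5],
    [0,0,0,0,0,0,5],
    [0,0,0,0,0,0,5],
    [0,0,0,0,0,0,5]
  ]
}}

```text
time_s: 2.28
tool_pos: [510.0, -262.1, 59.8]
ee_rot: [0.78, 0.625, 0.0, 0.0]
wrist_force: [-1.2, 0.5, 3.9]
grip_width: 19.1
```

Call:
{"op": "send_rows", "data": {
  "moves": [
    [0,0,0,0,0,0,5],
    [0,0,0,0,0,0,5],
    [0,0,0,0,0,0,5],
    [0,0,0,0,0,0,5],
    [0,0,0,0,0,0,5]
  ]
}}

```text
time_s: 2.7
tool_pos: [510.0, -262.2, 59.8]
ee_rot: [0.78, 0.625, 0.0, 0.0]
wrist_force: [-3.2, 0.2, 6.2]
grip_width: 19.2
```

```bash
python3 -c "
from plan import *
st()"
```

```text
t 2.7 tcp [ 510.  -262.2   59.8] tip [ 528.6 -179.2    0.8] yaw 77.4 pitch 0.0 roll -0.0 F [-3.2  0.2  6.2] g 19.2 q [-0.61  0.29  1.68  0.    1.17 -0.39]
```

```bash
python3 - <<'E'
from plan import *
a=tip((528.6,-179.2,25),77.4,0);b=tip((577.4,-44,25),93,0.5);c=tip((577.4,-44,2),93,1)
plan([(*a,5,2),(*b,5,6),(*c,5,2)])
E
```

```text
start [ 510.  -262.2   59.8] t 2.7 grip 19.17748246790423
[[0.0, 0.0, -12.0, 0.0, 0.0, -0.0, 5], [0.0, 0.0, -12.0, 0.0, 0.0, -0.0, 5], [24.5, 7.0, -0.0, -0.0, -0.0, -0.045, 5], [24.0, 7.5, -0.5, -0.0, -0.005, -0.045, 5], [23.5, 9.0, -0.0, -0.0, 0.0, -0.045, 5]]
[[23.5, 10.0, -0.5, -0.0, -0.0, -0.045, 5], [22.5, 11.5, -0.0, -0.0, -0.0, -0.045, 5], [22.5, 12.0, -0.5, -0.0, -0.005, -0.045, 5], [0.5, -0.0, 11.0, -0.0, -0.005, -0.0, 5], [0.0, -0.0, 11.5, -0.0, -0.0, -0.0, 5]]
end [ 581.9 -127.9   62.3] [[-0.05, 0.999, 0.0], [0.999, 0.05, -0.015], [-0.015, -0.001, -1.0]]
```

Call:
{"op": "send_rows", "data": {
  "moves": [
    [0,0,-12,0,0,0,5],
    [0,0,-12,0,0,0,5],
    [24.5,7,0,0,0,-0.045,5],
    [24,7.5,-0.5,0,-0.005,-0.045,5],
    [23.5,9,0,0,0,-0.045,5]
  ]
}}

```text
time_s: 3.12
tool_pos: [546.2, -194.7, 85.3]
ee_rot: [0.736, 0.677, -0.002, 0.002]
wrist_force: [0.1, 0.4, -2.1]
grip_width: 18.7
```

Call:
{"op": "send_rows", "data": {
  "moves": [
    [23.5,10,-0.5,0,0,-0.045,5],
    [22.5,11.5,0,0,0,-0.045,5],
    [22.5,12,-0.5,0,-0.005,-0.045,5],
    [0.5,0,11,0,-0.005,0,5],
    [0,0,11.5,0,0,0,5]
  ]
}}

```text
time_s: 3.53
tool_pos: [582.9, -126.8, 63.0]
ee_rot: [0.688, 0.725, -0.005, 0.006]
wrist_force: [-0.1, -0.3, -1.4]
grip_width: 18.8
```

Call:
{"op": "send_rows", "data": {
  "moves": [
    [0,0,0,0,0,0,5],
    [0,0,0,0,0,0,5],
    [0,0,0,0,0,0,5],
    [0,0,0,0,0,0,5],
    [0,0,0,0,0,0,5]
  ]
}}

```text
time_s: 3.95
tool_pos: [581.7, -128.4, 62.2]
ee_rot: [0.69, 0.724, -0.005, 0.005]
wrist_force: [-0.6, -0.5, -2.0]
grip_width: 19.2
```

```bash
python3 - <<'E'
from m import *
from plan import *
st()
a=grab('top','t2.png');b=grab('wrist','w2.png');s=grab('scene','s2.png')
p=cv2.resize(a['pixels'][140:300,90:330],None,fx=2.13,fy=2.4)
im=np.hstack([b['pixels'],cv2.resize(p,(512,384))])
cv2.imwrite('pics/m2.png',cv2.resize(im,(800,300),interpolation=cv2.INTER_AREA)[:,:,::-1])
for k in [(b,'w'),(a,'t')]: print(k[1],proj(k[0],(573.5,26.5,12)),proj(k[0],(577.4,-44,2)))
E
```

```text
t 3.95 tcp [ 581.7 -128.4   62.2] tip [577.5 -44.4   1.9] yaw -267.2 pitch 0.9 roll 0.1 F [-0.6 -0.5 -2. ] g 19.2 q [-0.34  0.32  1.63 -0.02  1.19 -0.38]
w [248.9810115  -95.44737263] [249.80305966  79.36091751]
t [185.46608646 194.02594418] [207.13549402 193.47822013]
```

View pics/m2.png

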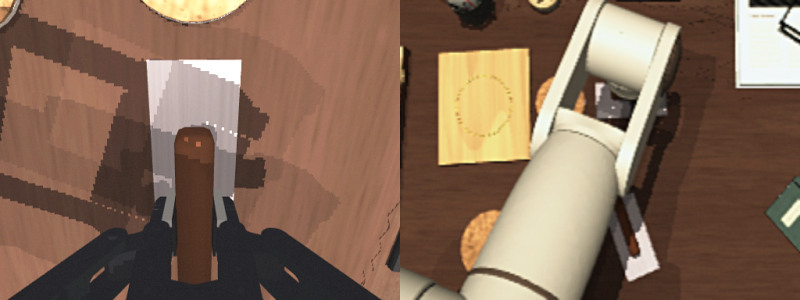

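The wrist view shows the blade front edge at v≈77, centred at u≈250, with the coaster straight ahead (u≈246). I'll push it to the board and slide the blade under.

Call:
{"op": "send_rows", "data": {
  "moves": [
    [10,0,0.5,0,0,0,5],
    [10,0,0.3,0,0,0,5],
    [10,0,0,0,0,0,5],
    [8,0,0,0,0,0,5],
    [8,0,0,0,0,0,5]
  ]
}}

```text
time_s: 4.52
tool_pos: [579.7, -80.9, 60.8]
ee_rot: [0.689, 0.725, -0.005, 0.005]
wrist_force: [-0.2, -5.4, 4.7]
grip_width: 19.3
```

Call:
{"op": "send_rows", "data": {
  "moves": [
    [6,0,0,0,0,0,5],
    [6,0,0,0,0,0,5],
    [4,0,0,0,0,0,5],
    [0,0,0,0,0,0,5],
    [0,0,0,0,0,0,5]
  ]
}}

```text
time_s: 4.93
tool_pos: [578.9, -65.0, 60.3]
ee_rot: [0.689, 0.725, -0.005, 0.005]
wrist_force: [1.6, 1.5, 3.5]
grip_width: 19.3
```

```bash
python3 - <<'E'
from plan import *
st()
b=grab('wrist','w3.png')
cv2.imwrite('pics/m3.png',b['pixels'][:,:,::-1])
E
```

```text
t 4.93 tcp [578.9 -65.   60.3] tip [5.747e+02 1.900e+01 1.000e-01] yaw -267.1 pitch 0.8 roll 0.0 F [1.6 1.5 3.5] g 19.3 q [-0.24  0.3   1.66 -0.01  1.18 -0.28]
```

View pics/m3.png

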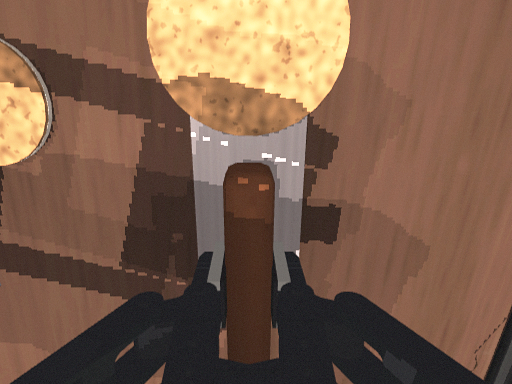

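The wrist view shows the blade under the coaster (rim at v≈135, blade edge hidden). I'll measure where the rim is.

```bash
python3 - <<'E'
from plan import *
d=dict(np.load('pics/w3.png.npz'))
print('near rim',ray(d,249,135,13),'L',ray(d,147,28,13),'R',ray(d,350,28,13))
E
```

```text
near rim [575.48045107  -8.16443096  13.        ] L [524.94589214  39.6294838   13.        ] R [620.45549555  44.36082729  13.        ]
```

```bash
cat >> plan.py <<'E'
YAW=92.9; DV=np.array([np.cos(np.radians(YAW)),np.sin(np.radians(YAW)),0]); EDGE=np.array([572.,86,0])
def flip(p,s=-13,dx=0,dz=0):
    t=np.radians(p);c,n=np.cos(t),np.sin(t)
    X0=-48*c-12*n; Z0=38*n if p<19.3 else 48*n-3.5*c
    X=X0+s*c-2*n; Z=max(0,Z0-s*n-2*c)
    return tip(EDGE+DV*(X+dx)+np.array([0,0,Z+dz+.3]),YAW,p)
E
python3 - <<'E'
from plan import *
st()
w=[(*flip(p),5,n) for p,n in ((0,2),(5,1),(10,2),(15,1),(20,1),(25,1),(30,1),(35,1),(40,1),(45,1),(45,3))]
plan(w)
E
```

```text
t 4.98 tcp [578.9 -65.1  60.3] tip [5.747e+02 1.900e+01 1.000e-01] yaw -267.1 pitch 0.8 roll 0.0 F [2.8 3.3 3.2] g 19.3 q [-0.24  0.3   1.66 -0.01  1.18 -0.28]
start [578.9 -65.1  60.3] t 4.9833 grip 19.29720729147984
[[2.5, 0.5, 0.5, -0.0, 0.005, -0.0, 5], [3.0, 0.0, 0.5, -0.0, 0.01, -0.0, 5], [4.0, 0.0, -9.5, -0.0, -0.09, -0.0, 5], [2.5, 0.0, -6.0, -0.0, -0.045, -0.0, 5], [2.0, 0.0, -6.0, -0.0, -0.04, -0.0, 5]]
[[4.5, 0.0, -11.5, -0.0, -0.09, -0.0, 5], [5.0, 0.0, -11.5, -0.0, -0.085, -0.0, 5], [4.5, 0.0, -12.5, -0.0, -0.085, -0.0, 5], [4.5, 0.0, -12.0, -0.0, -0.09, 0.0, 5], [5.0, 0.0, -12.0, -0.0, -0.085, 0.0, 5]]
[[4.5, 0.0, -12.5, -0.0, -0.09, 0.0, 5], [5.0, 0.0, -12.0, -0.0, -0.085, 0.0, 5], [-0.0, 0.0, -0.0, -0.0, -0.0, 0.0, 5], [-0.0, 0.0, -0.0, -0.0, -0.0, 0.0, 5], [-0.0, 0.0, -0.0, -0.0, -0.0, 0.0, 5]]
end [575.4  14.7 141.2] [[-0.036, 0.999, 0.035], [0.707, 0.05, -0.705], [-0.706, -0.0, -0.708]]
```

Call:
{"op": "send_rows", "data": {
  "moves": [
    [3,0,0,0,0,0,5],
    [3,0,0,0,0,0,5],
    [4,0,-9,0,-0.075,0,5],
    [2.5,0,-6,0,-0.045,0,5],
    [2,0,-6,0,-0.04,0,5]
  ]
}}

```text
time_s: 5.4
tool_pos: [577.5, -49.6, 80.2]
ee_rot: [0.686, 0.722, -0.062, 0.063]
wrist_force: [-0.3, 0.0, -2.8]
grip_width: 19.1
```

Call:
{"op": "send_rows", "data": {
  "moves": [
    [4.5,0,-11.5,0,-0.09,0,5],
    [5,0,-11.5,0,-0.085,0,5],
    [4.5,0,-12.5,0,-0.085,0,5],
    [0,0,0,0,0,0,5],
    [0,0,0,0,0,0,5]
  ]
}}

```text
time_s: 5.82
tool_pos: [576.5, -25.9, 110.1]
ee_rot: [0.672, 0.709, -0.149, 0.155]
wrist_force: [0.1, -0.5, -2.3]
grip_width: 19.1
```

```bash
python3 - <<'E'
from plan import *
st(); print(flip(25)[0].round(1), flip(30)[0].round(1))
b=grab('wrist','w4.png');s=grab('scene','s4.png')
im=np.hstack([b['pixels'],s['pixels']])
cv2.imwrite('pics/m4.png',cv2.resize(im,(800,300),interpolation=cv2.INTER_AREA)[:,:,::-1])
E
```

```text
t 5.82 tcp [576.5 -25.9 110.1] tip [573.6  26.4  20.9] yaw -267.0 pitch 24.8 roll 0.1 F [ 0.1 -0.5 -2.3] g 19.1 q [ 0.04  0.27  1.65 -0.46  1.25  0.14]
[577.7 -27.2 110.5] [577.3 -17.8 119.6]
```

View pics/m4.png

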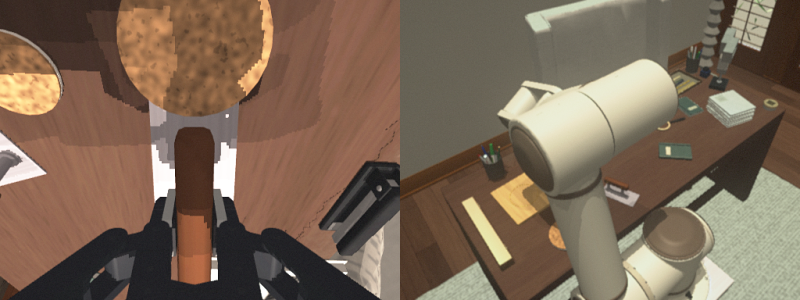

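The coaster rides the blade at 25° (rim at v≈115 of the left panel) and the tracking is good. Joint 4 heads towards its limit, so I'll go to 80° and finish by pushing with the tip.

```bash
python3 - <<'E'
from plan import *
w=[(*flip(p),5,1) for p in (30,35,40,44.5,49,53.5,58,62,66,70,73,76,78,80)]+[(*flip(80),5,1)]
plan(w)
E
```

```text
start [576.5 -27.4 110.1] t 5.9167 grip 19.14785127908105
[[4.5, 1.0, -12.5, -0.005, -0.09, 0.0, 5], [5.0, 0.0, -12.5, 0.005, -0.09, 0.0, 5], [4.5, 0.0, -12.0, -0.0, -0.085, 0.0, 5], [4.5, 0.0, -11.0, -0.0, -0.08, 0.0, 5], [4.0, 0.0, -11.0, -0.0, -0.08, 0.0, 5]]
[[4.5, 0.0, -11.0, -0.0, -0.075, 0.0, 5], [4.5, 0.0, -11.0, -0.0, -0.08, 0.0, 5], [4.0, 0.0, -10.0, -0.0, -0.07, 0.0, 5], [4.0, 0.0, -9.5, -0.0, -0.07, 0.0, 5], [4.0, 0.0, -10.0, -0.0, -0.07, 0.0, 5]]
[[2.5, 0.0, -7.5, -0.0, -0.05, 0.0, 5], [3.0, 0.0, -7.5, -0.0, -0.055, 0.0, 5], [2.0, 0.0, -5.0, -0.0, -0.035, 0.0, 5], [2.0, 0.0, -5.0, -0.0, -0.035, 0.0, 5], [0.0, 0.0, 0.0, -0.0, 0.0, 0.0, 5]]
end [571.  105.1 153.5] [[-0.011, 0.999, 0.048], [0.172, 0.05, -0.984], [-0.985, -0.002, -0.172]]
```

Call:
{"op": "send_rows", "data": {
  "moves": [
    [4.5,0,-12.5,0,-0.09,0,5],
    [5,0,-12.5,0,-0.09,0,5],
    [4.5,0,-12,0,-0.085,0,5],
    [4.5,0,-11,0,-0.08,0,5],
    [4,0,-11,0,-0.08,0,5]
  ]
}}

```text
time_s: 6.33
tool_pos: [574.3, 23.8, 146.6]
ee_rot: [0.627, 0.658, -0.289, 0.302]
wrist_force: [-0.5, -0.3, -2.7]
grip_width: 19.1
```

Call:
{"op": "send_rows", "data": {
  "moves": [
    [4.5,0,-11,0,-0.075,0,5],
    [4.5,0,-11,0,-0.08,0,5],
    [4,0,-10,0,-0.07,0,5],
    [0,0,0,0,0,0,5],
    [0,0,0,0,0,0,5]
  ]
}}

```text
time_s: 6.75
tool_pos: [572.5, 57.2, 153.4]
ee_rot: [0.59, 0.622, -0.357, 0.372]
wrist_force: [-0.0, 0.3, -2.9]
grip_width: 19.1
```

```bash
python3 - <<'E'
from plan import *
st(); print(flip(62)[0].round(1))
b=grab('wrist','w5.png');s=grab('scene','s5.png')
im=np.hstack([b['pixels'],s['pixels']])
cv2.imwrite('pics/m5.png',cv2.resize(im,(800,300),interpolation=cv2.INTER_AREA)[:,:,::-1])
E
```

```text
t 6.75 tcp [572.5  57.2 153.4] tip [572.7  44.9  50.7] yaw -267.2 pitch 62.0 roll 0.2 F [-0.   0.3 -2.9] g 19.1 q [ 0.4   0.49  1.54 -0.98  1.64  0.57]
[573.5  57.2 154.3]
```

View pics/m5.png

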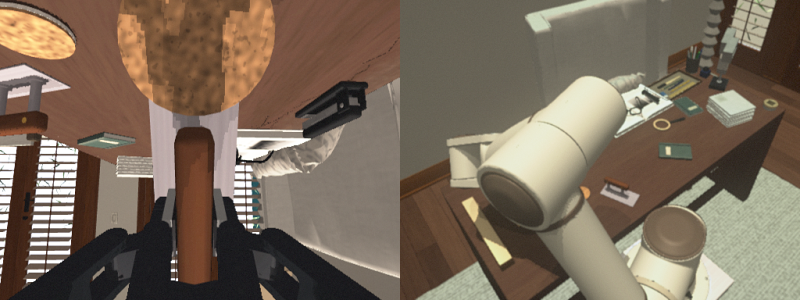

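The coaster leans on the blade at 62°. On to 80°.

Call:
{"op": "send_rows", "data": {
  "moves": [
    [4,0,-10,0,-0.07,0,5],
    [4,0,-10,0,-0.07,0,5],
    [2.5,0,-7.5,0,-0.05,0,5],
    [3,0,-7.5,0,-0.055,0,5],
    [4,0,-10,0,-0.07,0,5]
  ]
}}

```text
time_s: 7.27
tool_pos: [570.6, 104.7, 155.7]
ee_rot: [0.528, 0.554, -0.444, 0.466]
wrist_force: [0.1, -0.5, -2.0]
grip_width: 19.6
```

```bash
python3 - <<'E'
from plan import *
st()
plan([(*flip(80,dx=12,dz=0),5,4),(*flip(80,dx=25,dz=0),5,4),(*flip(80,dx=32,dz=2),5,2)])
E
```

```text
t 7.27 tcp [570.6 104.7 155.7] tip [572.8  61.1  61.9] yaw -267.3 pitch 80.2 roll -0.0 F [ 0.1 -0.5 -2. ] g 19.6 q [ 0.51  0.67  1.46 -1.16  1.86  0.67]
start [570.6 104.7 155.7] t 7.2667 grip 19.578792738098787
[[1.0, 0.0, -3.0, -0.0, 0.0, -0.0, 5], [1.0, 0.0, -3.0, -0.0, 0.0, -0.0, 5], [1.5, 0.5, -2.5, -0.0, 0.0, -0.0, 5], [1.0, -0.0, -3.0, -0.005, 0.005, -0.0, 5], [0.5, -0.0, -3.0, 0.0, -0.0, -0.0, 5]]
[[0.5, -0.0, -3.5, 0.0, -0.0, -0.0, 5], [0.5, -0.0, -3.0, 0.0, -0.0, -0.0, 5], [0.5, -0.0, -3.5, 0.0, -0.0, -0.0, 5], [-0.5, -0.0, -3.5, 0.0, -0.0, -0.0, 5], [-0.0, -0.0, -3.5, 0.0, -0.0, -0.0, 5]]
end [569.5 136.7 155.3] [[-0.008, 0.999, 0.052], [0.176, 0.053, -0.983], [-0.984, 0.001, -0.176]]
```

Call:
{"op": "send_rows", "data": {
  "moves": [
    [1,0,-3,0,0,0,5],
    [1,0,-3,0,0,0,5],
    [1,0,-3,0,0,0,5],
    [1,0,-3,0,0,0,5],
    [0.5,0,-3,0,0,0,5]
  ]
}}

```text
time_s: 7.68
tool_pos: [569.6, 121.0, 153.4]
ee_rot: [0.528, 0.554, -0.444, 0.466]
wrist_force: [-0.3, -0.4, -1.1]
grip_width: 19.0
```

Call:
{"op": "send_rows", "data": {
  "moves": [
    [0.5,0,-3,0,0,0,5],
    [0.5,0,-3,0,0,0,5],
    [0.5,0,-3,0,0,0,5],
    [0,0,0,0,0,0,5],
    [0,0,0,0,0,0,5]
  ]
}}

```text
time_s: 8.1
tool_pos: [569.0, 130.6, 152.6]
ee_rot: [0.527, 0.555, -0.444, 0.466]
wrist_force: [0.5, 1.2, -1.4]
grip_width: 18.9
```

```bash
python3 - <<'E'
from plan import *
st()
b=grab('wrist','w6.png');s=grab('top','s6.png')
im=np.hstack([b['pixels'],cv2.resize(s['pixels'][140:300,60:273],(512,384))])
cv2.imwrite('pics/m6.png',cv2.resize(im,(800,300),interpolation=cv2.INTER_AREA)[:,:,::-1])
E
```

```text
t 8.1 tcp [569.  130.6 152.6] tip [571.1  87.   58.8] yaw -267.1 pitch 80.2 roll 0.1 F [ 0.5  1.2 -1.4] g 18.9 q [ 0.55  0.7   1.43 -1.15  1.89  0.66]
```

View pics/m6.png

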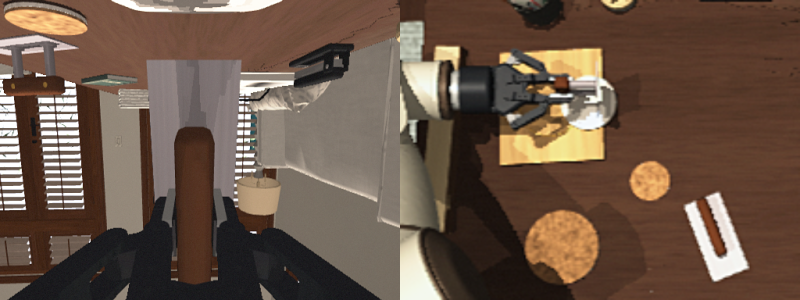

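Top view shows the coaster white side up, half over the board edge at about (590,103) in the panel. I'll back the spatula out and level it.

```bash
python3 - <<'E'
from plan import *
pt=lambda X,Z,p:tip(EDGE+DV*X+np.array([0,0,Z]),YAW,p)
P,R=plan([(*pt(-10,85,80),5,2),(*pt(-60,85,62),5,3),(*pt(-110,70,42),5,4),(*pt(-150,50,20),5,3),(*pt(-165,40,0),5,3)])
E
```

```text
start [569.  130.3 152.6] t 8.2 grip 19.47826793336089
[[-14.0, 0.5, 3.0, -0.0, 0.0, 0.0, 5], [-14.0, 0.0, 3.5, -0.0, 0.005, 0.0, 5], [-7.5, 0.0, 26.0, -0.0, 0.105, 0.0, 5], [-10.5, 0.0, 25.5, -0.0, 0.105, 0.0, 5], [-12.5, 0.5, 23.5, -0.0, 0.105, 0.0, 5]]
[[-6.5, -0.0, 21.0, -0.0, 0.085, 0.0, 5], [-8.0, -0.0, 20.5, -0.0, 0.09, 0.0, 5], [-10.0, -0.0, 19.5, -0.0, 0.085, 0.0, 5], [-11.5, -0.0, 18.5, -0.0, 0.085, 0.0, 5], [-11.0, -0.0, 26.0, -0.0, 0.13, 0.0, 5]]
[[-14.0, -0.0, 24.5, -0.0, 0.125, 0.0, 5], [-16.5, -0.0, 22.5, -0.0, 0.13, -0.0, 5], [-8.5, 0.0, 15.5, -0.0, 0.115, -0.0, 5], [-10.5, 0.0, 14.5, -0.0, 0.12, -0.0, 5], [-12.0, 0.0, 13.5, -0.0, 0.115, -0.0, 5]]
end [ 584.6 -163.6   98.8] [[-0.05, 0.999, -0.001], [0.999, 0.05, 0.0], [0.0, -0.001, -1.0]]
```

Call:
{"op": "send_rows", "data": {
  "moves": [
    [-14,0,3,0,0,0,5],
    [-14,0,3,0,0.005,0,5],
    [-7.5,0,26,0,0.105,0,5],
    [-10.5,0,25.5,0,0.105,0,5],
    [-12.5,0,23.5,0,0.105,0,5]
  ]
}}

```text
time_s: 8.62
tool_pos: [573.7, 38.2, 189.4]
ee_rot: [0.592, 0.623, -0.352, 0.372]
wrist_force: [0.3, -0.7, -1.6]
grip_width: 19.1
```

Call:
{"op": "send_rows", "data": {
  "moves": [
    [-6.5,0,21,0,0.085,0,5],
    [-8,0,20.5,0,0.09,0,5],
    [-10,0,19.5,0,0.085,0,5],
    [-11.5,0,18.5,0,0.085,0,5],
    [-11,0,26,0,0.12,0,5]
  ]
}}

```text
time_s: 9.03
tool_pos: [579.4, -73.1, 161.7]
ee_rot: [0.657, 0.691, -0.206, 0.22]
wrist_force: [-0.5, -0.8, -2.8]
grip_width: 19.4
```

Call:
{"op": "send_rows", "data": {
  "moves": [
    [-14,0,24.5,0,0.12,0,5],
    [-16.5,0,22.5,0,0.12,0,5],
    [-8.5,0,15.5,0,0.12,0,5],
    [-10.5,0,14.5,0,0.12,0,5],
    [-12,0,13.5,0,0.12,0,5]
  ]
}}

```text
time_s: 9.45
tool_pos: [583.9, -166.0, 103.2]
ee_rot: [0.689, 0.725, -0.002, 0.006]
wrist_force: [0.0, 0.6, -2.6]
grip_width: 19.3
```

Call:
{"op": "send_rows", "data": {
  "moves": [
    [0,0,0,0,0,0,5],
    [0,0,0,0,0,0,5],
    [0,0,0,0,0,0,5],
    [0,0,0,0,0,0,5],
    [0,0,0,0,0,0,5]
  ]
}}

```text
time_s: 9.87
tool_pos: [583.9, -163.0, 101.3]
ee_rot: [0.688, 0.725, -0.006, 0.006]
wrist_force: [0.4, -0.1, -2.4]
grip_width: 19.1
```

```bash
python3 - <<'E'
from plan import *
st()
b=grab('wrist','w7.png');s=grab('top','t7.png')
im=np.hstack([b['pixels'],cv2.resize(s['pixels'][140:300,60:273],(512,384),interpolation=cv2.INTER_CUBIC)])
cv2.imwrite('pics/m7.png',cv2.resize(im,(800,300),interpolation=cv2.INTER_AREA)[:,:,::-1])
E
```

```text
t 9.87 tcp [ 583.9 -163.   101.3] tip [579.5 -79.1  41. ] yaw -267.0 pitch 0.9 roll 0.0 F [ 0.4 -0.1 -2.4] g 19.1 q [-0.39  0.3   1.56 -0.02  1.27 -0.44]
```

View pics/m7.png

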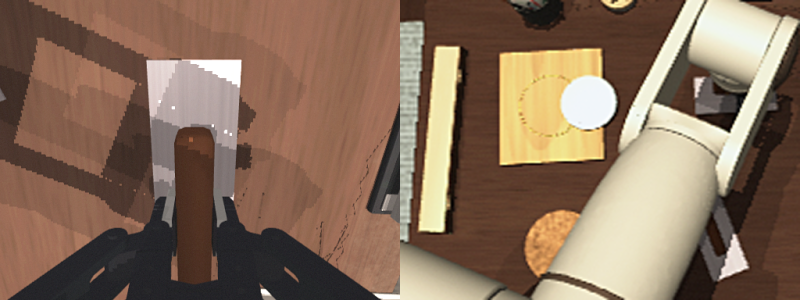

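The top view shows the coaster flat, white side up, but overhanging the board's right edge. I'll measure it, then push it onto the board with the blade's front edge.

```bash
python3 - <<'E'
from m import *
from plan import *
d=dict(np.load('pics/t7.png.npz')); hsv=cv2.cvtColor(d['pixels'],cv2.COLOR_RGB2HSV).astype(int)
blobs(d,((hsv[...,1]<50)&(hsv[...,2]>150)).astype(np.uint8)*255,24,(125,165,152+10,215),100)
b=np.array([566.7,174.6,0])
print('ring line',(b-EDGE)@DV)
E
```

```text
px [154.4 194.4] xy [569.6 126.2] rect c [570.7 129.4] size [93.8 49.1] ang 2.2 corners [[523.0, 152.0], [525.0, 103.0], [618.0, 107.0], [617.0, 156.0]]
ring line 88.75467762892546
```

```bash
python3 - <<'E'
from m import *
from plan import *
d=dict(np.load('pics/t7.png.npz')); hsv=cv2.cvtColor(d['pixels'],cv2.COLOR_RGB2HSV).astype(int)
blobs(d,((hsv[...,1]<60)&(hsv[...,2]>150)).astype(np.uint8)*255,24,(125,165,177,215),100)
pt=lambda X,Z,p:tip(EDGE+DV*X+np.array([0,0,Z]),YAW,p)
plan([(*pt(-40,22,1),5,5),(*pt(-40,18,1),5,1),(*pt(12,18,0.5),5,6),(*pt(42,18,0.5),5,6),(*pt(42,18,0.5),5,2)])
E
```

```text
px [160.  194.3] xy [570.3 108.2] rect c [571.3 108.2] size [93.9 91.6] ang 1.9 corners [[523.0, 152.0], [526.0, 61.0], [620.0, 64.0], [617.0, 156.0]]
start [ 583.9 -163.1  101. ] t 9.9667 grip 19.14139682258972
[[25.0, 0.0, 3.5, -0.0, -0.0, 0.0, 5], [25.5, 0.5, 3.0, -0.0, -0.0, 0.0, 5], [25.0, 0.0, 3.5, -0.0, -0.0, 0.0, 5], [25.0, 0.0, 3.5, -0.0, -0.0, 0.0, 5], [25.0, 0.5, 3.0, -0.0, -0.0, 0.0, 5]]
[[0.5, -0.0, 4.0, -0.0, -0.0, 0.0, 5], [8.5, 0.0, -0.0, -0.0, 0.0, 0.0, 5], [8.5, 0.0, -0.0, -0.0, 0.0, 0.0, 5], [8.5, 0.0, -0.0, -0.0, 0.005, 0.0, 5], [8.5, 0.0, 0.0, -0.0, -0.0, 0.0, 5]]
[[8.5, 0.0, 0.0, -0.0, 0.0, 0.0, 5], [8.5, 0.0, 0.0, -0.0, 0.0, 0.0, 5], [5.0, 0.0, -0.0, -0.0, 0.0, 0.0, 5], [5.0, 0.0, -0.0, -0.0, 0.0, 0.0, 5], [5.0, 0.0, -0.0, -0.0, 0.0, 0.0, 5]]
[[5.0, 0.0, -0.0, -0.0, 0.0, 0.0, 5], [5.0, 0.0, -0.0, -0.0, 0.0, 0.0, 5], [5.0, 0.0, -0.0, -0.0, 0.0, 0.0, 5], [0.0, 0.0, -0.0, -0.0, 0.0, 0.0, 5], [0.0, 0.0, -0.0, -0.0, 0.0, 0.0, 5]]
end [574.1  43.3  77.5] [[-0.052, 0.999, -0.0], [0.999, 0.052, -0.011], [-0.011, -0.001, -1.0]]
```

Call:
{"op": "send_rows", "data": {
  "moves": [
    [25,0,3.5,0,0,0,5],
    [25,0,3,0,0,0,5],
    [25,0,3.5,0,0,0,5],
    [25,0,3.5,0,0,0,5],
    [25,0,7,0,0,0,5]
  ]
}}

```text
time_s: 10.38
tool_pos: [577.5, -37.9, 78.8]
ee_rot: [0.689, 0.725, -0.005, 0.006]
wrist_force: [0.9, -0.6, -2.0]
grip_width: 19.1
```

Call:
{"op": "send_rows", "data": {
  "moves": [
    [0,0,0,0,0,0,5],
    [8.5,0,0,0,0,0,5],
    [8.5,0,0,0,0.005,0,5],
    [8.5,0,0,0,0,0,5],
    [8.5,0,0,0,0,0,5]
  ]
}}

```text
time_s: 10.8
tool_pos: [575.9, -5.3, 78.1]
ee_rot: [0.689, 0.724, -0.004, 0.003]
wrist_force: [1.1, -2.0, -0.5]
grip_width: 19.0
```

Call:
{"op": "send_rows", "data": {
  "moves": [
    [8.5,0,0,0,0,0,5],
    [8.5,0,0,0,0,0,5],
    [5,0,0,0,0,0,5],
    [5,0,0,0,0,0,5],
    [0,0,0,0,0,0,5]
  ]
}}

```text
time_s: 11.22
tool_pos: [574.3, 22.1, 77.4]
ee_rot: [0.689, 0.725, -0.004, 0.003]
wrist_force: [-0.0, 0.6, -2.5]
grip_width: 19.1
```

```bash
python3 - <<'E'
from plan import *
st()
b=grab('wrist','w8.png')
cv2.imwrite('pics/m8.png',b['pixels'][:,:,::-1])
E
```

```text
t 11.22 tcp [574.3  22.1  77.4] tip [569.9 106.5  17.6] yaw -267.1 pitch 0.5 roll 0.1 F [-0.   0.6 -2.5] g 19.1 q [-0.09  0.27  1.66 -0.01  1.21 -0.14]
```

View pics/m8.png

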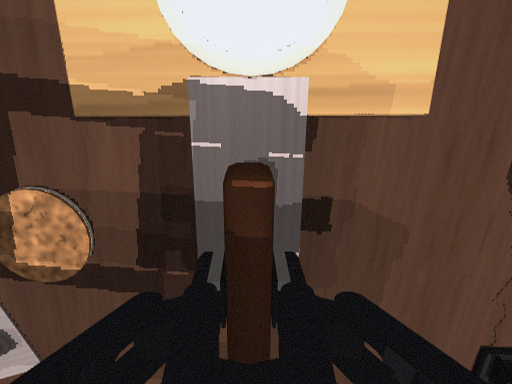

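Wrist view: the blade edge (v≈77) meets the white coaster's rim, and the coaster is now wholly past the board edge (v≈115). A bit more push towards the centre, then back off and lay the spatula down.

Call:
{"op": "send_rows", "data": {
  "moves": [
    [5,0,0,0,0,0,5],
    [5,0,0,0,0,0,5],
    [5,0,0,0,0,0,5],
    [2,0,0,0,0,0,5],
    [0,0,0,0,0,0,5]
  ]
}}

```text
time_s: 11.68
tool_pos: [573.5, 38.8, 77.3]
ee_rot: [0.689, 0.725, -0.004, 0.003]
wrist_force: [0.0, 0.0, -2.2]
grip_width: 19.0
```

Call:
{"op": "send_rows", "data": {
  "moves": [
    [-8,0,-1,0,0.005,0,5],
    [-20,0,-3,0,0.005,0,5],
    [-35,0,-3,0,0,0,5],
    [-38,0,0,0,0,0,5],
    [-38,0,0,0,0,0,5]
  ]
}}

```text
time_s: 12.1
tool_pos: [580.3, -102.6, 84.8]
ee_rot: [0.689, 0.725, -0.0, -0.0]
wrist_force: [0.6, 0.0, -2.6]
grip_width: 19.1
```

Call:
{"op": "send_rows", "data": {
  "moves": [
    [-38,0,0,0,0,0,5],
    [-20,0,0,0,0,0,5],
    [-8,0,5,0,0,0,5],
    [0,0,0,0,0,0,5],
    [0,0,0,0,0,0,5]
  ]
}}

```text
time_s: 12.52
tool_pos: [583.3, -166.4, 78.9]
ee_rot: [0.689, 0.724, -0.0, -0.001]
wrist_force: [0.0, 1.2, -2.1]
grip_width: 19.3
```

```bash
python3 - <<'E'
from m import *
from plan import *
st(); d=grab('top','t9.png'); hsv=cv2.cvtColor(d['pixels'],cv2.COLOR_RGB2HSV).astype(int)
blobs(d,((hsv[...,1]<60)&(hsv[...,2]>150)).astype(np.uint8)*255,24,(115,165,167,215),100)
E
```

```text
t 12.52 tcp [ 583.3 -166.4   78.9] tip [579.  -81.5  20. ] yaw -267.2 pitch -0.1 roll 0.1 F [ 0.   1.2 -2.1] g 19.3 q [-0.4   0.33  1.58  0.    1.23 -0.45]
 px [140.6 195.2] xy [567.1 171.2] rect c [567.9 171.6] size [93.3 95.4] ang 0.1 corners [[521.0, 219.0], [521.0, 124.0], [615.0, 124.0], [614.0, 219.0]]
```

The coaster sits at (567,171), within about 3 mm of the board centre. Lowering the spatula, then letting go.

Call:
{"op": "send_rows", "data": {
  "moves": [
    [0,0,6,0,0,0,5],
    [0,0,6,0,0,0,5],
    [0,0,4,0,0,0,5],
    [0,0,2,0,0,0,5],
    [0,0,1,0,0,0,5]
  ]
}}

```text
time_s: 12.98
tool_pos: [583.5, -165.9, 60.0]
ee_rot: [0.689, 0.725, -0.0, -0.001]
wrist_force: [-6.4, 5.2, 10.5]
grip_width: 18.9
```

Call:
{"op": "send_rows", "data": {
  "moves": [
    [0,0,0.5,0,0,0,5],
    [0,0,0,0,0,0,5],
    [0,0,0,0,0,0,30],
    [0,0,0,0,0,0,50],
    [0,0,0,0,0,0,85]
  ]
}}

```text
time_s: 13.4
tool_pos: [583.9, -166.6, 60.1]
ee_rot: [0.689, 0.725, -0.0, -0.0]
wrist_force: [0.1, -0.1, -0.1]
grip_width: 53.1
```

Call:
{"op": "send_rows", "data": {
  "moves": [
    [0,0,0,0,0,0,85],
    [0,0,0,0,0,0,85],
    [0,0,0,0,0,0,85],
    [0,0,0,0,0,0,85],
    [0,0,0,0,0,0,85]
  ]
}}

```text
time_s: 13.82
tool_pos: [583.8, -166.5, 60.0]
ee_rot: [0.689, 0.725, -0.0, -0.0]
wrist_force: [-0.6, -0.4, 0.1]
grip_width: 85.0
```

```bash
python3 -c "
from plan import *
st()"
```

```text
t 13.82 tcp [ 583.8 -166.5   60. ] tip [579.5 -81.6   1. ] yaw -267.1 pitch -0.0 roll 0.1 F [-0.6 -0.4  0.1] g 85.0 q [-0.4   0.35  1.6  -0.    1.2  -0.45]
```

Now straight up, then back to the robot's right to clear the view.

Call:
{"op": "send_rows", "data": {
  "moves": [
    [0,0,-10,0,0,0,85],
    [0,0,-25,0,0,0,85],
    [0,0,-38,0,0,0,85],
    [0,0,-38,0,0,0,85],
    [0,0,-30,0,0,0,85]
  ]
}}

```text
time_s: 14.23
tool_pos: [584.0, -166.6, 204.8]
ee_rot: [0.689, 0.725, 0.0, 0.001]
wrist_force: [1.2, 0.3, 0.2]
grip_width: 84.9
```

Call:
{"op": "send_rows", "data": {
  "moves": [
    [-38,0,0,0,0,0,85],
    [-38,0,0,0,0,0,85],
    [-38,0,0,0,0,0,85],
    [-38,0,0,0,0,0,85],
    [-38,0,0,0,0,0,85]
  ]
}}

```text
time_s: 14.65
tool_pos: [593.1, -358.0, 202.0]
ee_rot: [0.689, 0.725, -0.0, -0.0]
wrist_force: [0.5, -0.1, 0.5]
grip_width: 84.6
```

Call:
{"op": "send_rows", "data": {
  "moves": [
    [0,0,0,0,0,0,85],
    [0,0,0,0,0,0,85],
    [0,0,0,0,0,0,85],
    [0,0,0,0,0,0,85],
    [0,0,0,0,0,0,85]
  ]
}}

```text
time_s: 15.07
tool_pos: [593.7, -355.1, 201.5]
ee_rot: [0.689, 0.725, -0.0, -0.0]
wrist_force: [-1.2, 0.4, 0.0]
grip_width: 84.9
```

```bash
python3 - <<'E'
from plan import *
st(); a=grab('top','t10.png');b=grab('scene','s10.png')
im=np.hstack([a['pixels'],b['pixels']]);cv2.imwrite('pics/m10.png',cv2.resize(im,(800,300),interpolation=cv2.INTER_AREA)[:,:,::-1])
a0=np.load('pics/top0.png.npz')['pixels'].astype(int)
df=(abs(a['pixels'].astype(int)-a0).max(2)>60).astype(np.uint8)
n,l,s,c=cv2.connectedComponentsWithStats(df); print(s[1:][s[1:,4]>15])
E
```

```text
t 15.07 tcp [ 593.7 -355.1  201.5] tip [ 589.3 -270.2  142.5] yaw -267.1 pitch -0.0 roll 0.0 F [-1.2  0.4  0. ] g 84.9 q [-0.65  0.41  1.21 -0.    1.52 -0.7 ]
[[   69   109   391   275 25076]
 [  344   134    13     9    26]
 [  126   181    30    30   690]
 [  171   180    30    30   662]
 [  320   205     7     7    25]
 [  273   257     7     8    21]
 [  265   270     9     6    23]
 [  406   289    21     4    24]
 [  342   300    13     6    33]
 [   81   314    25    30   173]
 [  345   328    10    10    44]
 [  278   341    13     6    36]
 [  292   344    33     4    64]
 [  252   349    82    35   544]
 [  284   348    22     8    83]
 [  264   353     7     3    18]
 [  127   357    10    24    85]
 [  347   357    13     3    20]
 [  102   358    13     2    21]
 [  308   361    19     8    86]
 [  347   361    16    12   109]
 [  108   362    13     3    25]
 [  292   371    32    11   111]
 [  322   370     8     3    17]
 [  276   375    20     9   107]
 [  410   374     6     4    17]
 [  307   379    26     5    47]]
```

View pics/m10.png

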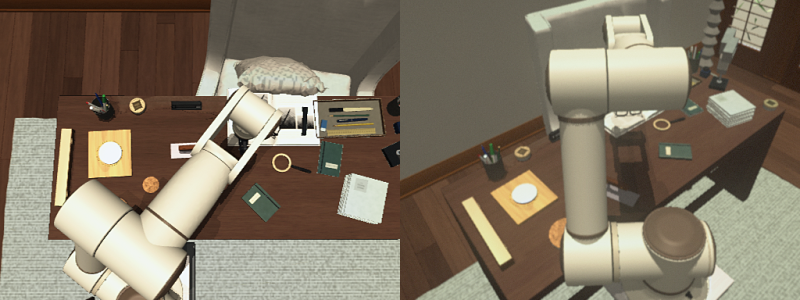

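The final view shows the coaster white side up in the middle of the board, and the spatula standing free on the desk. The bystanders that are in view sit where they were.

```bash
python3 -c "
from rig import r
print(r.finish_job())"
```

```text
the job is handed in; nothing more can be done
None
```

The coaster is turned over and lies white side up, wholly on the board, and the job was handed in at about 15 s of the 66 s allowed. I gripped the right-most spatula by its handle and pushed the coaster against the board's edge. I slid the blade under it and tipped it over that edge. It first landed overhanging the edge by about 24 mm, so I pushed it on with the blade's front edge.

- **Coaster:** it measured at (567, 171) mm, about 3 mm from the board's centre at (567, 175).
- **Spatula:** it lies flat on the desk about 165 mm from the board. It was released with no force on the gripper, which then went up and away.
- **Other things:** the bystanders I could see in the last pictures looked unmoved. I judged this by eye, because the arm's own movement swamped the before-and-after comparison of the top picture.
- **Forces:** wrist force readings, taken after each move, stayed below about 14 N.

No check failed. The measurements agreed with each other to within a few millimetres.

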